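# Unlatch the steel case and set the pencil grinder in its bench rest

### The job

I need the pencil grinder out of the green steel case. Move the wooden block off the lid and set it down on the bench (there is a clear patch between the case and the tool rest), throw the latch lever on the lid up and right over towards the front so that the wire hook drops off its catch, then swing the lid fully back by its T handle so that it stays open. Lift the grinder out and lay it level in the two notches of the tool rest, barrel centred between them, and leave everything else on the bench where it is.

Things in the scene. Friction and masses are not known exactly. Their poses are not given: they have to be found in the camera images.
- case: olive-green sheet-steel tool case, heavy, does not move; 156 mm deep (its x) by 256 mm long (its y), 78 mm high to the flat top of the shut lid, walls 4 mm thick and 64 mm high. Origin under its centre; its -x face is the front with the catch, the lid's hinge runs along the +x edge, z is up. Inside, two dark saddles at y = -39 and +39 mm (each 12 mm thick) carry the grinder; beside them the case is empty down to 14 mm above the bench
- lid (a joint): lid angle in rad: 0 shut, 1.85 fully open (leaning back past upright, against its stop; it stays there by its own weight, and falls shut if let go short of upright). Weighs 0.45 kg, is flat and 12 mm thick; it cannot rise while the hook bar is under the catch
- lever (a joint): angle of the latch lever on the lid in rad: 0 latched (lying back along the lid's top), about 0.31 dead centre, 2.18 thrown fully over to the front, where it stays by its own weight. Stiff up to dead centre (about 3 to 4 N at the tip), then it jumps forward and goes slack; released between dead centre and upright (1.4) it may lie where it is or fall back loosely
- lever_tip (a point): centre of the black round revolving cross handle at the end of the bright steel latch lever, the place to take it: bar 14 mm thick with flat ends, 44 mm long along the case's y, 28 mm above the lid's top when latched; the point is 83 mm behind and 12 mm above the lever's pivot. The handle turns freely on its pin, so that fingers that pinch it by its two ends can carry it over in an arc without turning. Axes are those of the case when latched and turn with the lever
- lever_hinge (a point): the lever's pivot, at the middle of the lid's front edge, 94 mm above the bench when the lid is shut; its axis is the case's y. The lever turns about it from +x up and over towards -x. Axes of the lid
- hook_bar (a point): middle of the cross bar (6 mm thick, 36 mm long, along y) at the lower end of the wire bail that hangs from the lever; latched it is drawn up tight under the catch, with the lever thrown over it hangs free about 20 mm lower and 20 mm in front of the catch. Axes of the bail
- catch (a point): where the hook bar sits when latched: under the small ledge with a down-turned lip in the middle of the case's front, 44 mm above the bench. Axes of the case
- lid_handle (a point): centre of the black round revolving cross bar of the lid's T handle (steel post below its middle), of the same make as the lever's: 14 mm thick with flat ends, 44 mm long along the case's y, 30 mm above the lid's top; at x = -56, y = +84 mm of the case. Pinched by its two ends it can be carried back in an arc about the lid's hinge while the fingers keep pointing down. Axes of the lid, turning with it
- lid_hinge (a point): middle of the lid's hinge line, which runs along the case's y, 70 mm above the bench and 78 mm behind the case's centre; the shut lid lies towards -x of it, from there the T handle's centre is at x = -134, z = +38 mm. Axes of the lid
- grinder_mid (a point): centre of the white barrel of the pencil grinder (air tool 202 mm long in all, 0.36 kg) that lies in the case along its y axis: barrel 27 mm in diameter from 50 mm before to 50 mm behind this point, the thinner nose and burr reaching to y = -118 mm and the hose tail to +84 mm. The tool balances near this point. In the case it lies about 44 mm above the bench between the two saddles, near the case's centre. Axes: y along the tool, z up
- rest_seat (a point): where the grinder's barrel centre belongs in the tool rest: 63.5 mm above the bench, midway between the rest's two wooden notches, which stand at y = -39 and +39 mm of it (each 12 mm thick, 56 mm wide in x, notch about 33 mm wide and flared at the top, cheeks rising to about 67 mm above the bench). The rest is a dark steel plate 84x116 mm, fixed. y runs along the tool's place, z up; the tool may lie either way round
- block_mid (a point): centre of the plain brown wooden block lying flat on the lid, 45x76x30 mm (x, y, z of its own axes), 0.05 to 0.1 kg
- hold_down: obstacle: grey screw clamp bolted to the bench, about 216 mm high; the origin is under the middle of its foot, all of it lies within 70 mm of that horizontally. Does not move.
- tray_edge (a point): obstacle, a point at the near edge of the fixed brown wooden tray behind the work, which is 50 mm high, spanning x = 0.65 on for y = 0.03 to 0.40 in the world. Also fixed: a dark slanting strap at the left (from x = 0.55, y = 0.40 on the bench up over x = 0.62, y = 0.28 at 0.3 to 0.55 m height), the air unit's lever (tip at x = 0.73, y = -0.33, 0.27 m high) and the bench's upstand along the right (y below -0.395)
- oil: bystander: white oil bottle with a red spout, 37x53x146 mm high, standing; origin under its middle
- bar: bystander: red bar of polishing compound lying flat, 43x106x33 mm, its length along its y axis; origin under its middle
- coupler: bystander: steel and brass air-line coupler lying, 26x88x26 mm, length along its y axis; origin under its middle
- pad: bystander: reddish sanding block, 36x90x27 mm, length along its y axis, flat on the bench; origin under its middle (not the plain wooden block that lies on the lid)
- grinder: the same pencil grinder; origin under it, near its middle
- block: the same wooden block; origin under its middle

How it is judged:
On the way, in this order (a step that is already met when the one before it is completed fails the run):
1. the lever is thrown over and the hook bar hangs below its catch, the lid still shut (value of joint lever above 1.8 rad and z of hook_bar in the frame of catch below -0.01 m and value of joint lid below 0.1 rad), for 0.2 s.
2. the lid is swung back past upright (value of joint lid above 1.65 rad), for 0.2 s.
At the end, for the whole second after the job is handed in: The lid stands open (over 1.65 rad); the grinder lies still in both notches of the rest, its barrel centre within 7 mm sideways, 25 mm lengthways and 8 mm in height of the seat, its axis within 0.12 rad; the wooden block lies still on the bench outside the case (centre under 45 mm high) (value of joint lid above 1.65 rad and x of grinder_mid in the frame of rest_seat between -0.007 and 0.007 m and y of grinder_mid in the frame of rest_seat between -0.025 and 0.025 m and z of grinder_mid in the frame of rest_seat between -0.008 and 0.008 m and angle between the y axis of grinder_mid and the y axis of rest_seat, either way round below 0.12 rad and linear speed of each of grinder, block below 0.02 m/s and height (world z) of block_mid below 0.045 m and (x of block_mid in the frame of case below -0.09 m or x of block_mid in the frame of case above 0.09 m or y of block_mid in the frame of case below -0.14 m or y of block_mid in the frame of case above 0.14 m)); the robot touches nothing.
It fails at once if the lid is raised while the wooden block is still up on it (value of joint lid above 0.25 rad and height (world z) of block_mid above 0.06 m).
It fails at once if the standing oil bottle is pushed more than 30 mm or tipped (distance of oil from where it was at the start of the episode above 0.03 m or angle between oil's own z axis and vertical above 0.5 rad).
It fails at once if a lying bystander (polishing bar, coupler, red sanding block) is pushed more than 30 mm (distance of any of bar, coupler, pad from where it was at the start of the episode above 0.03 m).
It also fails if it takes over 70 s, if anything falls off the work surface, if the arm or the gripper's body presses on something with over 40 N, if the wrist force passes 120 N, or if a joint passes its speed limit or range.

### The arm

A 6-joint arm with a two-finger parallel gripper is mounted at the origin on a cart in front of the work surface, level with it; the furniture and walls round the work are solid. World frame = base frame: x ahead of the robot, y to its left, z up, the work surface at z = 0. Lengths are in m, angles in rad, forces in N, time in s.
With the tool pointing down it reaches from about 0.25 to 0.775 m from the base axis. Payload 4 kg.
Tool frame: the origin (TCP) lies at the very end of the fingers, on their centre line; the grasp point (between the pads) lies 19 mm behind it; z points along the fingers, y is the line along which they close (so a half turn about z gives the same grasp; the last joint's range is limited). The gripper opens to 85 mm and grips with 20 to 120 N. Pads are 22 mm wide; open, the fingers measure 114 mm over their backs; the gripper's body (76 mm by 85 mm) begins 54 mm behind the grasp point. The pads swing forward as they close: fully open they stand 13 mm farther back than shut.
Start: joints at [-1.215, 0.087, 1.371, -0, 1.684, -0.103], TCP at [0.244, -0.493, 0.231] pointing down, gripper open.
Joint ranges: [-3.1, 3.1], [-0.76, 2.03], [0.27, 2.55], [-1.08, 4.22], [0.17, 2.65], [-2.57, 2.57]. Speed limits (rad/s): [2.79, 2.79, 3.14, 3.14, 3.14, 3.14].

### API

Orientations are given as a rotation vector (axis times angle).
In Python, from cell import * gives the robot as it stands. Calls block until the motion is done:
- move_ptp(position, orientation): joint-space move of the TCP to a pose.
- servo_line(position, attitude=None, max_speed=0.15): straight line of the TCP; attitude=None keeps the orientation; max_speed is the mean speed in m/s.
- movej(angles): joint-space move.
- gripper_to(opening): finger opening in m; the grip force is fixed at half the most; returns when the fingers have stopped.
- hold(seconds).
- ik(position, orientation): joint angles nearest the present ones, or None.
- snapshot(name): name is "scene" or "top" or "wrist"; returns a dict with "image" (400x640x3 uint8, blue, green, red), "z_map" (400x640 float32, m along the optical axis (not along the pixel's ray), 0 where there is no reading), "camera_matrix" (3x3 intrinsics, pixels), "origin" and "orientation" of the camera in the world; the wrist camera has in their place "tool_from_camera" (4x4, takes a point from camera to tool coordinates, whose origin is the TCP and whose axes are the flange's). Camera axes: x right, y up, looking along -z (the intrinsics and any distortion apply to the point x, -y, -z); pixel columns grow to the right and rows downward; lengths in m; the calibration is good to about 2 mm. A picture is of the moment at which its call begins: read the wrist's pose just before it.
A pose or a line that the arm cannot do raises IKError and nothing moves.
- hand_in(): hands the job in; it is judged then, once.
Readings, each from a call of its own:
- current_clock(): time.
- current_joints(): joint angles.
- current_joint_vel(): joint speeds.
- current_effort(): joint torques, N m.
- current_ee_pos(): TCP position.
- current_ee_rot(): TCP orientation.
- current_wrist_force(): force on the tool from outside, world axes, zero at the start.
- current_ft_torque(): the same for the moment, N m.
- current_grip_width(): finger opening in m.
- current_grip_force(): force on a finger pad.
Only numpy, scipy, OpenCV 4.12 (cv2) and the standard library are available. Lean on these libraries where they do the work, as an engineer would, in place of code of your own. Each camera call takes 0.05 s, during which the arm holds its last target. There are 200 camera calls.

## Working session

There is one attempt and no reset: what is moved stays moved. The work goes in short steps, each a Python script; the robot and the scene stay as the last script left them, time stands still between calls to the robot, and variables do not carry over. Pictures are saved under pics/ and viewed, at most 10 in all, crops included, and the job is handed in when it is done.

```bash
mkdir -p pics; ls; cat > h.py <<'E'
from cell import *
import numpy as np, cv2
from scipy.spatial.transform import Rotation as R
def cam(s, ee=None):
    K=s["camera_matrix"]
    if "tool_from_camera" in s:
        p,r=ee; T=np.array(s["tool_from_camera"]); Rw=R.from_rotvec(r).as_matrix()
        return K, Rw@T[:3,:3], Rw@T[:3,3]+p
    o=np.array(s["orientation"]); 
    M=o if o.shape==(3,3) else R.from_rotvec(o).as_matrix() if o.size==3 else R.from_quat(o).as_matrix()
    return K,M,np.array(s["origin"])
def cloud(s,ee=None):
    K,M,o=cam(s,ee); z=s["z_map"]; v,u=np.mgrid[:z.shape[0],:z.shape[1]]
    P=np.stack([(u-K[0,2])/K[0,0]*z,-(v-K[1,2])/K[1,1]*z,-z],-1)
    W=P@M.T+o; W[z==0]=np.nan; return W
def ray(s,u,v,h,ee=None):
    K,M,o=cam(s,ee); d=M@np.array([(u-K[0,2])/K[0,0],-(v-K[1,2])/K[1,1],-1]); return o+d*(h-o[2])/d[2]
def down(a):  # tool down; finger closing line (tool y) at world angle a
    y=np.array([np.cos(a),np.sin(a),0]); z=np.array([0,0,-1.]); x=np.cross(y,z)
    return R.from_matrix(np.stack([x,y,z],1)).as_rotvec()
E
python3 - <<'E'
from h import *
for n in("scene","top"):
    s=snapshot(n); print(n,s["origin"],s["orientation"],s["camera_matrix"],[k for k in s]); cv2.imwrite(f"pics/{n}0.png",s["image"]); np.save(f"{n}0.npy",s,allow_pickle=True)
    W=cloud(s); print(np.nanpercentile(W[...,2],[1,25,50,75,99]))
print(current_ee_rot(),current_clock())
E
```

```text
pics
scene [ 0.66360654 -0.61710734  0.9906953 ] [0.60539449 0.06966178 0.25324378] [[386.60912811   0.         318.15965201]
 [  0.         386.60912811 201.28995629]
 [  0.           0.           1.        ]] ['image', 'z_map', 'camera_matrix', 'origin', 'orientation']
[-0.81427711 -0.72630638 -0.00093359  0.08802971  0.6155935 ]
top [0.30019597 0.03019714 1.34132808] [ 0.11640844 -0.12449483 -1.57187515] [[459.90234583   0.         325.94335785]
 [  0.         459.90234583 204.03614584]
 [  0.           0.           1.        ]] ['image', 'z_map', 'camera_matrix', 'origin', 'orientation']
[-0.8112426  -0.79599721 -0.00199572  0.08944825  0.65015328]
[-3.05733712e+00 -7.13879116e-01  3.88324956e-04] 0.1
```

View pics/top0.png

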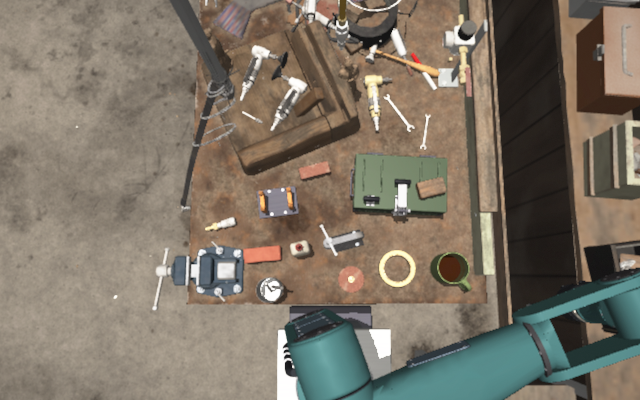

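View pics/scene0.png

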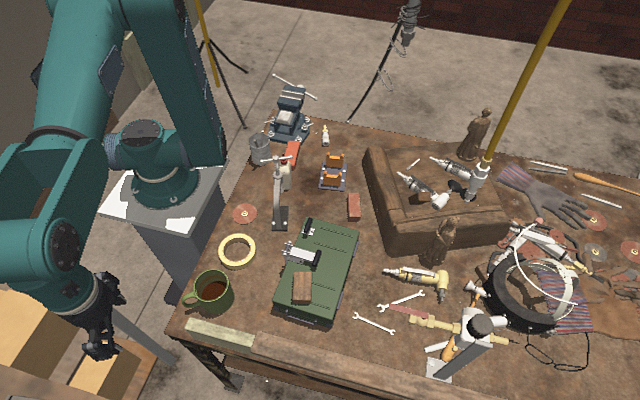

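The top view shows the case at about (400,185) with the block at (431,188), the latch handle at (403,184) and the T handle at (371,199). The rest is at (278,202), the clamp foot at (350,240), the pad at (314,171), the oil at (300,248), and the clear patch at about (325,205).

```bash
cat > m.py <<'E'
from h import *
s=np.load("top0.npy",allow_pickle=True).item(); W=cloud(s); im=s["image"]; hsv=cv2.cvtColor(im,cv2.COLOR_BGR2HSV)
def rect(mask,roi,h,name):
    u0,v0,u1,v1=roi; m=np.zeros(mask.shape,np.uint8); m[v0:v1,u0:u1]=mask[v0:v1,u0:u1]
    m=cv2.morphologyEx(m,cv2.MORPH_OPEN,np.ones((2,2),np.uint8))
    vs,us=np.nonzero(m)
    P=np.array([ray(s,u,v,h)[:2] for u,v in zip(us,vs)],np.float32)
    r=cv2.minAreaRect(P*1000); print(name,len(P),np.round(r[0],1),np.round(r[1],1),round(r[2],1),"zmed",np.nanmedian(W[...,2][m>0])); return P
z=W[...,2]
x,y=W[...,0],W[...,1]
rect(((z>.068)&(z<.088)),(345,145,455,222),.078,"case lid plane")
rect(((z>.097)&(z<.118)&(hsv[...,1]>80)),(410,170,452,202),.108,"block")
rect((z>.1)&(z<.12),(362,190,382,206),.108,"Thandle")
rect((z>.097)&(z<.125),(390,172,412,216),.106,"lever")
rect((z>.09),(385,170,412,220),.106,"lever lowz")
rect((hsv[...,1]>150)&(z>.04)&(z<.08),(255,182,300,220),.065,"rest notches")
rect((z>.04)&(z<.08),(250,182,305,222),.065,"rest notches z")
rect((z>.003)&(z<.03),(250,182,305,222),.006,"rest plate")
rect((z>.015)&(z<.04),(295,158,335,184),.027,"pad")
rect((z>.02),(288,235,315,260),.1,"oil")
rect((z>.01),(320,215,368,260),.1,"hold")
E
python3 m.py
python3 - <<'E'
import cv2,numpy as np
s=np.load("top0.npy",allow_pickle=True).item(); im=s["image"][140:270,245:460]
cv2.imwrite("pics/c.png",cv2.resize(im,None,fx=3.7,fy=3.7,interpolation=cv2.INTER_CUBIC))
E
```

```text
case lid plane 4205 [ 553.8 -187.1] [259.5 161. ] 86.7 zmed 0.07767503868445003
block 347 [ 532.  -265.6] [45.2 75.7] 13.1 zmed 0.10715819779945601
Thandle 79 [ 501.3 -100.6] [40.9 11. ] 89.8 zmed 0.11272019720942628
lever 351 [ 507.2 -186.9] [43.9 94.8] 88.4 zmed 0.1074820743789654
lever lowz 374 [ 506.  -186.8] [43.9 97.1] 88.4 zmed 0.10722074940812587
rest notches 40 [509.5 161.1] [52.4 84.8] 8.1 zmed 0.05096345739272512
rest notches z 184 [508.7 163.9] [58.  90.3] 7.4 zmed 0.04937298322730421
rest plate 735 [514.1 169.4] [ 93.  126.8] 7.3 zmed 0.005933056996679564
pad 373 [599.8  55.7] [37.  89.2] 15.0 zmed 0.025405497559504164
oil 264 [368.3  93.6] [38.5 51.5] 13.8 zmed 0.09076368563441362
hold 524 [385.2 -18.1] [122.1  78.5] 82.0 zmed 0.13562142096446883
```

View pics/c.png

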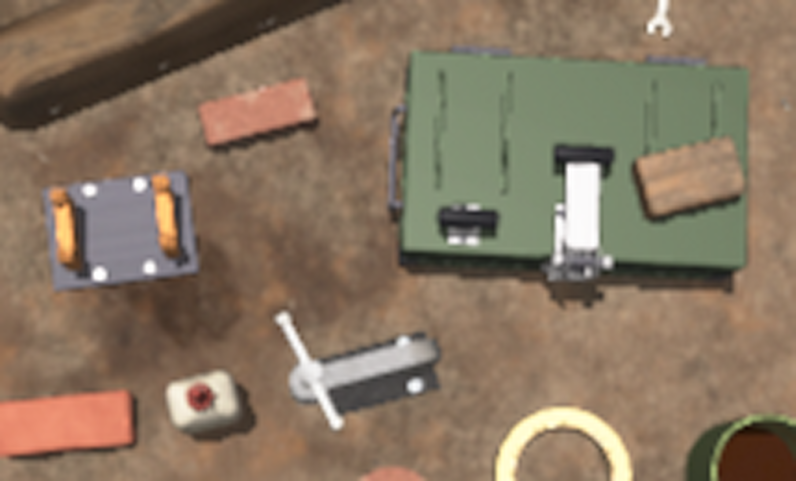

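The crop shows the latch cross handle at crop (583,157), the T handle at (468,220) and the block at (690,178). The two notches are at (65,228) and (167,215). The measured T handle and the sizes match the given geometry. Next I'll go above the case for one close look.

```bash
cat >> h.py <<'E'
CC=np.array([.554,-.187]); CY=np.radians(-3.3)
def case(x,y,z): 
    c,s=np.cos(CY),np.sin(CY); return np.array([CC[0]+c*x-s*y,CC[1]+s*x+c*y,z])
def look(name):
    ee=(np.array(current_ee_pos()),np.array(current_ee_rot())); s=snapshot("wrist"); cv2.imwrite(f"pics/{name}.png",s["image"]); np.save(name+".npy",(s,ee),allow_pickle=True); return s,ee
def best(a,p):
    c=[(np.abs(np.array(q)-current_joints()).max(),b) for b in (a,a+np.pi) if (q:=ik(p,down(b))) is not None]
    return down(min(c)[1])
E
python3 - <<'E'
from h import *
p=np.array(current_ee_pos()); servo_line(p+[0,0,.1])
t=[.53,-.22,.37]; move_ptp(t,best(np.radians(13),t))
print(current_ee_pos(),current_joints(),current_clock())
s,ee=look("w1"); W=cloud(s,ee); z=W[...,2]
def rect(m,n):
    m=cv2.morphologyEx(m.astype(np.uint8),cv2.MORPH_OPEN,np.ones((3,3)))
    k,l,st,_=cv2.connectedComponentsWithStats(m)
    for i in range(1,k):
        if st[i,4]>150:
            P=W[l==i]; r=cv2.minAreaRect((P[:,:2]*1000).astype(np.float32)); print(n,st[i,4],np.round(r[0],1),np.round(r[1],1),round(r[2],1),np.round(np.nanmedian(P[:,2]),4))
rect((z>.072)&(z<.084),"lid"); rect((z>.1)&(z<.125),"hi")
E
```

```text
[ 0.52948173 -0.22098009  0.36963629] [-4.93852542e-01  1.58641867e-01  1.01896792e+00 -6.33806427e-04
  1.96462957e+00 -7.18943574e-01] 2.3833Traceback (most recent call last):
  File "<stdin>", line 5, in <module>
  File "h.py", line 25, in look
    ee=(np.array(current_ee_pos()),np.array(current_ee_rot())); s=snapshot("wrist"); cv2.imwrite(f"pics/{name}.png",s["image"]); np.save(name+".npy",(s,ee),allow_pickle=True); return s,ee
                                                                                                                                 ~~~~~~~^^^^^^^^^^^^^^^^^^^^^^^^^^^^^^^^^^^^^^
    arr = np.asanyarray(arr)
ValueError: setting an array element with a sequence. The requested array has an inhomogeneous shape after 1 dimensions. The detected shape was (2,) + inhomogeneous part.
```

View pics/w1.png

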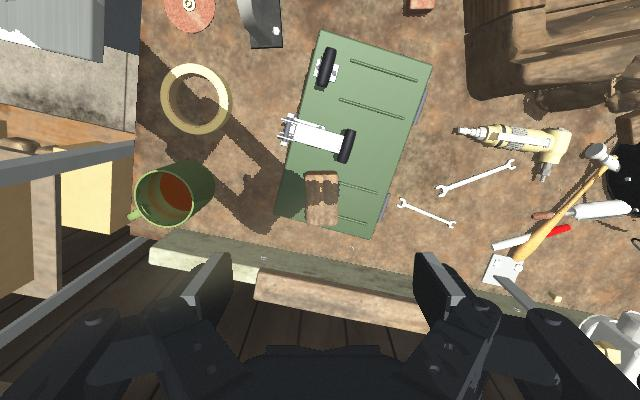

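The wrist view shows the whole lid, with the block at (322,198), the lever handle at (346,147) and the T handle at (327,68).

```bash
sed -i 's/np.save(name+".npy",(s,ee),allow_pickle=True)/np.save(name+".npy",{"s":s,"ee":ee},allow_pickle=True)/' h.py
cat >> h.py <<'E'
def rect(W,m,n,mn=150):
    m=cv2.morphologyEx(m.astype(np.uint8),cv2.MORPH_OPEN,np.ones((3,3)))
    k,l,st,_=cv2.connectedComponentsWithStats(m)
    for i in range(1,k):
        if st[i,4]>mn:
            P=W[l==i]; r=cv2.minAreaRect((P[:,:2]*1000).astype(np.float32)); print(n,st[i,4],np.round(r[0],1),np.round(r[1],1),round(r[2],1),np.round(np.nanmedian(P[:,2]),4))
E
python3 - <<'E'
from h import *
s,ee=look("w1"); W=cloud(s,ee); z=W[...,2]
rect(W,(z>.072)&(z<.084),"lid"); rect(W,(z>.1)&(z<.125),"hi"); 
g=s["image"].max(2)<75
rect(W,(z>.1)&(z<.125)&g,"black",60)
T=cloud(np.load("top0.npy",allow_pickle=True).item())
m=(T[...,2]>.03)&(T[...,0]>.3)&(T[...,0]<.46)&(T[...,1]>-.1)&(T[...,1]<.06); print("hold",np.min(T[m],0),np.max(T[m],0))
print("case()",case(-56,84,0) if 0 else case(-.056,.084,.108),case(.005,0,.106))
E
```

```text
lid 437 [722.2 -37.8] [13.9 91.1] 32.1 0.0781
lid 17454 [ 560.  -188.3] [260.  163.4] 86.8 0.0789
lid 177 [848.  -57.3] [ 8.6 33.2] 53.3 0.0776
lid 266 [ 300.4 -338.2] [26.5 74.3] 43.9 0.0783
lid 217 [ 346.6 -402.2] [ 3.2 87.9] 89.6 0.0783
lid 205 [ 630.7 -402.1] [102.5   2.6] 0.0 0.0775
hi 290 [722.2  17.7] [38.7 10.1] 11.9 0.105
hi 227 [408.3 -68.4] [16.2 22. ] 15.5 0.116
hi 4798 [791.6 -11.2] [153.6  87.9] 16.4 0.1095
hi 472 [ 506.5 -101.2] [44.1 15.3] 88.2 0.1149
hi 167 [843.3 -52.2] [18.2 28.6] 35.2 0.106
hi 1522 [ 513.1 -184.7] [44.2 96.4] 85.3 0.1092
hi 1696 [ 538.  -267.5] [44. 75.] 13.5 0.1088
hi 5285 [ 610.2 -420.8] [ 52.  280.8] 89.4 0.1091
black 124 [501.9 -95.9] [32.8  5.5] 86.1 0.1144
black 158 [ 511.1 -102.2] [42.6  5.6] 86.1 0.1143
black 301 [739.2 -60.1] [11.7 39.1] 54.1 0.1104
black 94 [847.6 -54. ] [18.4 16. ] 19.1 0.1053
black 268 [ 553.9 -187.9] [43.2 14.7] 86.6 0.1125
hold [ 0.3461766  -0.07521919  0.03205976] [0.42299717 0.04135954 0.22069036]
case() [ 0.50292824 -0.0999157   0.108     ] [ 0.55899171 -0.18728782  0.106     ]
```

```bash
python3 - <<'E'
from h import *
a=np.radians(13.3); p=np.array([.5355,-.267,.2]); r=best(a,p)
move_ptp(p,r); gripper_to(.07); servo_line([.5355,-.267,.084],max_speed=.12)
print(current_wrist_force()); gripper_to(.03); print(current_grip_width(),current_grip_force())
servo_line([.5355,-.267,.2],max_speed=.2); print(current_grip_width(),current_wrist_force())
t=np.array([.52,.03,.2]); move_ptp(t,best(a,t)); 
servo_line([.52,.03,.03],max_speed=.2); servo_line([.52,.03,.0065],max_speed=.03); print(current_ee_pos(),current_wrist_force())
gripper_to(.062); hold(.2); servo_line([.52,.03,.22],max_speed=.25)
print(current_clock(),current_grip_width())
p=np.array([.52,-.19,.26]); move_ptp(p,best(np.pi/2+CY,p)); s,ee=look("w2"); W=cloud(s,ee); z=W[...,2]
rect(W,(z>.072)&(z<.084),"lid",2000); rect(W,(z>.1)&(z<.125),"hi",300); rect(W,(z>.09)&(z<.125)&(s["image"].max(2)<75),"black",100)
print(current_clock())
E
```

```text
[-0.60878856 -0.49850967  0.49994719]
0.04453966283730135 62.02900171279907
0.044428580163814 [-0.56248871  0.37632061 -1.51487637]
[0.51958667 0.03008665 0.00753247] [-4.79058224 -0.13216023  8.10026487]
10.3167 0.06214002485418473
lid 34856 [ 561.3 -188.2] [259.8 161.2] 86.8 0.0788
hi 747 [689.1  59.6] [16.1 49.4] 0.2 0.1027
hi 12931 [ 569.9 -420.1] [ 52.5 200.2] 89.7 0.109
hi 2544 [ 512.9 -185.3] [43.6 96.3] 86.8 0.1091
hi 660 [ 507.  -101.1] [44.4 14.3] 86.8 0.1147
hi 429 [378.9  92.5] [20.9 18. ] 40.3 0.1137
black 222 [ 559.1 -188.3] [42.6  4.9] 84.4 0.1114
black 153 [ 550.  -187.7] [42.8  4.8] 86.9 0.1125
black 231 [ 512.1 -101.8] [43.5  5.9] 82.7 0.1127
11.675
```

View pics/w2.png

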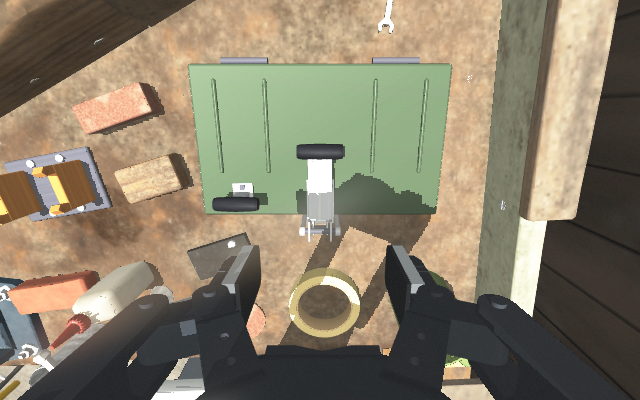

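The wooden block lies on the bench at (150,177), clear of the rest and the pad. The lever handle is at (320,151) and the T handle at (236,204). Next I'll throw the lever.

```bash
sed -i 's/^CC=.*/CC=np.array([.5565,-.188]); CY=np.radians(-3.25)/' h.py
python3 - <<'E'
from h import *
r=best(np.pi/2+CY,[.52,-.19,.26])
tx=-.0045; off=-.022
t=case(tx,0,.16); move_ptp(t,r); servo_line(case(tx,0,.106+off),max_speed=.1); print(current_ee_pos(),current_wrist_force())
gripper_to(.03); print(current_grip_width(),current_grip_force(),current_wrist_force())
px,pz=tx-.083,.094; L=np.hypot(.083,.012); a0=np.arctan2(.012,.083)
for i,q in enumerate(np.linspace(0,2.16,13)[1:]):
    servo_line(case(px+L*np.cos(a0+q),0,pz+L*np.sin(a0+q)+off),max_speed=.12)
    print(round(q,2),np.round(current_wrist_force(),1))
print(current_grip_width(),current_clock())
look("w3")
E
```

```text
[ 0.55262516 -0.18805862  0.08501422] [-0.3681289  -0.26477127  0.25858252]
0.04272685253436881 60.53078770637512 [-0.69912988  0.08445969  3.38212811]
0.18 [ 3.4 -2.7  0.3]
0.36 [ 4.  -0.8  1.5]
0.54 [ 4.5 -2.2  4.4]
0.72 [ 5.8 -2.1  6.7]
0.9 [ 3.9 -1.6  7.5]
1.08 [ 4.  -1.6  8.2]
1.26 [ 0.9 -1.7  9.9]
1.44 [-1.7 -1.  12. ]
1.62 [-2.9 -0.2 12.2]
1.8 [-7.2 -0.6 12. ]
1.98 [-6.8 -2.1 10.1]
2.16 [-2.8 -1.8  8.2]
0.042710585883402596 16.6917
```

View pics/w3.png

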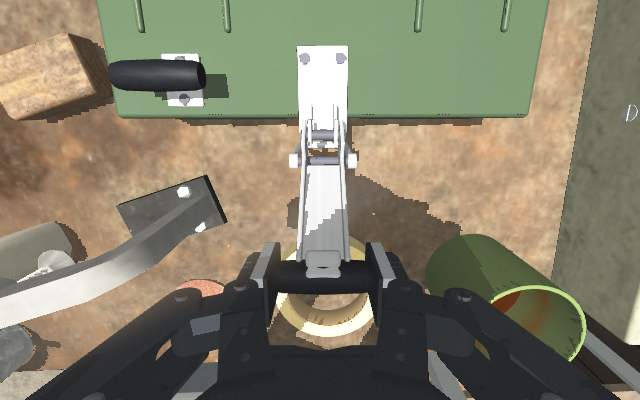

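The lever is over to the front, and the handle is still held at (322,277). I'll release it, then swing the lid.

```bash
python3 - <<'E'
from h import *
r=np.array(current_ee_rot()); off=-.022
L=np.hypot(.134,.038); a0=np.pi-np.arctan2(.038,.134)
P=[case(.078+L*np.cos(a0-q),.084,.070+L*np.sin(a0-q)+off) for q in np.linspace(0,1.82,15)]
bad=[i for i,p in enumerate(P+[P[-1]+[0,0,.1]]) if ik(p,r) is None]; print("bad",bad,P[-1])
p=np.array(current_ee_pos()); gripper_to(.062); servo_line(p+[0,0,.08],max_speed=.15)
if not bad:
    servo_line(P[0]+[0,0,.08],max_speed=.25); hold(.1)
    s,ee=look("w4")
    servo_line(P[0],max_speed=.12); print(current_wrist_force())
    gripper_to(.03); print(current_grip_width(),current_grip_force(),current_wrist_force())
    for p in P[1:]:
        servo_line(p,max_speed=.12); print(np.round(current_wrist_force(),1))
    print(current_grip_width(),current_clock())
E
```

```text
bad [] [ 0.70889924 -0.11251854  0.1684886 ]
[-0.33744513 -0.05453177  0.47549148]
0.04261100015673122 60.86093187332153 [-0.64467123 -1.01344026  4.9191599 ]
[ 1.  -2.7 -4.4]
[-1.7 -3.3 -4.1]
[-4.2 -4.6 -2.1]
[-4.9 -4.5  0.2]
[-6.9 -3.5  3. ]
[-6.3 -3.3  4.7]
[-4.4 -3.8  5.6]
[-3.3 -3.8  5.5]
[-1.7 -3.4  5.6]
[-0.9 -3.8  5.3]
[ 0.9 -3.2  4.9]
[ 2.6 -3.5  5.7]
[ 3.5 -3.5  3.9]
[ 5.3 -3.8  4.6]
0.042799117878276526 23.9
```

```bash
python3 - <<'E'
from h import *
r=np.array(current_ee_rot()); p=np.array(current_ee_pos()); gripper_to(.062); hold(.1); servo_line(p+[0,0,.12],max_speed=.2)
t=[.50,-.15,.36]; move_ptp(t,r); hold(.1); s,ee=look("w5")
W=cloud(s,ee); z=W[...,2]; im=s["image"]
rect(W,(im.min(2)>140)&(z>.035)&(z<.075)&(W[...,0]>.45),"white",100)
t=[.46,.13,.32]; move_ptp(t,best(np.pi/2,t)); hold(.1); s,ee=look("w6"); W=cloud(s,ee); z=W[...,2]; im=s["image"]; hsv=cv2.cvtColor(im,cv2.COLOR_BGR2HSV)
rect(W,(z>.05)&(z<.075),"notch",100)
rect(W,(z>.003)&(z<.012),"plate",500)
print(current_clock())
a=cv2.imread("pics/w5.png"); b=cv2.imread("pics/w6.png"); cv2.imwrite("pics/w56.png",cv2.resize(np.vstack([a[:370],b[:370]]),None,fx=.8,fy=.8))
E
```

```text
white 1264 [ 557.4 -199.5] [112.4  27.7] 87.0 0.0548
white 222 [ 558.7 -118.8] [37.9 15.5] 86.7 0.0493
white 142 [ 552.2 -283. ] [30.3  9.7] 87.1 0.0491
white 150 [519.5 126. ] [32.8 11.2] 7.5 0.0506
white 134 [509.2 202.9] [31.7 11.3] 9.3 0.0508
white 132 [ 476.  -182.8] [27.8 15. ] 86.9 0.0533
notch 1249 [625.5 179. ] [ 14.5 162.8] 17.7 0.0624
notch 3042 [ 552.2 -178.1] [238.5 167.5] 86.9 0.0631
notch 1460 [ 556.3 -179.8] [106.   24.3] 87.2 0.0555
notch 161 [535.4 128.1] [25.5 11.7] 5.4 0.0628
notch 124 [530.3 205.5] [15.7 11.8] 7.3 0.0638
notch 178 [411.9 -63.3] [13.6 27.1] 50.4 0.062
notch 215 [391.2  99.3] [ 6.8 51.1] 15.0 0.0624
notch 243 [345.7 466.9] [39.3 16.6] 17.2 0.0594
notch 911 [ 330.8 -294. ] [33.8 82.5] 66.3 0.0626
notch 486 [347.4 310.9] [93.1 10.5] 84.2 0.0642
notch 260 [339.1 400.1] [60.2 10.5] 79.0 0.0626
notch 340 [286.  174.7] [59.9 20.9] 79.9 0.0628
notch 183 [ 284.  -331.2] [ 6.2 36.4] 18.4 0.0609
notch 164 [248.7 203.8] [36.3  6.5] 30.0 0.0631
notch 197 [235.8 167.6] [ 6.6 34. ] 21.9 0.0635
plate 3594 [515.3 164.2] [ 84.1 115.2] 7.4 0.0068
27.3833
```

View pics/w56.png

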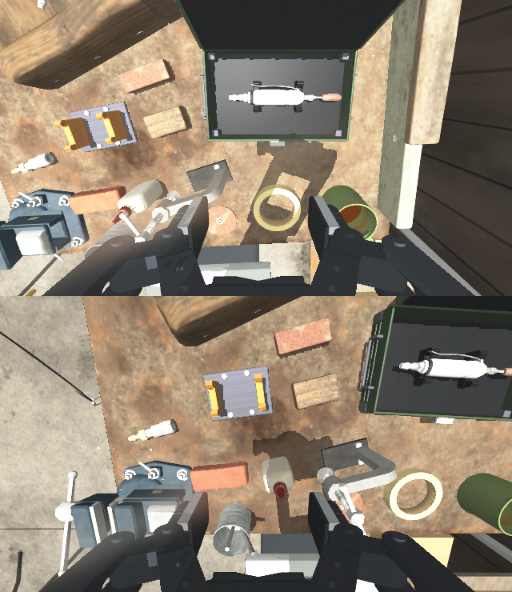

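The lid stands open and the grinder lies in the saddles with its nose towards -y (barrel at about (275,97)). The rest is at (238,393) in the lower picture and is clear, with the block beside it. I'll take one close measurement of the rest and the grinder in the grasp orientation.

```bash
python3 - <<'E'
from h import *
ims=[]
for n,c,a,zt in(("w7",(.513,.165),7.4,.25),("w8",(.557,-.184),-3,.22)):
    a=np.radians(a); t=np.array([*c,zt]); 
    q=[b for b in (a,a+np.pi,a-np.pi) if ik(t,down(b)) is not None]; r=best(a,t)
    move_ptp(t,r); hold(.15); s,ee=look(n); W=cloud(s,ee); z=W[...,2]; hsv=cv2.cvtColor(s["image"],cv2.COLOR_BGR2HSV)
    print(n,ee,np.array(current_joints())[5])
    if n=="w7":
        rect(W,(z>.045)&(z<.08)&(abs(W[...,0]-.513)<.06)&(abs(W[...,1]-.165)<.07),"notch",80); rect(W,(z>.003)&(z<.012),"plate",500)
    else: 
        m=(abs(W[...,0]-.557)<.05)&(abs(W[...,1]+.184)<.11)
        rect(W,(z>.046)&(z<.075)&m,"barrel",100)
        for y0 in np.arange(-.3,-.08,.012):
            b=m&(abs(W[...,1]-y0)<.004)&(z>.038)
            if b.sum()>5: print(round(y0,3),np.round([W[b][:,0].min(),W[b][:,0].max(),W[b][:,2].max()],4))
    ims.append(s["image"])
s=np.load("top0.npy",allow_pickle=True).item(); hsv=cv2.cvtColor(s["image"],cv2.COLOR_BGR2HSV); T=cloud(s)
m=(abs(T[...,0]-.513)<.06)&(abs(T[...,1]-.165)<.075)&(hsv[...,0]>95)&(hsv[...,0]<150)
rect(T,m,"top plate",100); rect(T,(T[...,2]>.03)&(abs(T[...,0]-.513)<.06)&(abs(T[...,1]-.165)<.075),"top notch",20)
cv2.imwrite("pics/w78.png",cv2.resize(np.vstack(ims),None,fx=.75,fy=.75)); print(current_clock())
E
```

```text
w7 (array([0.51308367, 0.16489464, 0.25037336]), array([2.07370463e+00, 2.35940314e+00, 8.48358220e-04])) 0.07701642090045385
notch 649 [510.  203.3] [55.9 12.1] 7.3 0.0514
notch 604 [520.1 126.2] [55.6 12.4] 7.6 0.0515
plate 4280 [515.1 164.9] [ 84.  114.1] 7.3 0.0069
w8 (array([ 0.55740592, -0.18257377,  0.22037767]), array([2.27604576e+00, 2.16484953e+00, 8.00203345e-04])) -0.363240430512334
barrel 2683 [ 556.4 -176.4] [153.1  28. ] 88.4 0.0543
barrel 218 [ 550.8 -280.6] [27.1 11.6] 87.0 0.0489
-0.288 [0.5445 0.5564 0.051 ]
-0.276 [0.5451 0.557  0.052 ]
-0.264 [0.5469 0.5561 0.0485]
-0.252 [0.5479 0.557  0.0509]
-0.24 [0.5484 0.5576 0.0499]
-0.228 [0.5278 0.5826 0.0578]
-0.216 [0.5282 0.5728 0.0584]
-0.204 [0.5416 0.5756 0.0579]
-0.192 [0.514  0.607  0.2933]
-0.18 [0.507  0.607  0.2974]
-0.168 [0.507  0.6018 0.3182]
-0.156 [0.5324 0.5868 0.3192]
-0.144 [0.5319 0.588  0.0579]
-0.132 [0.5494 0.5687 0.0557]
-0.12 [0.5541 0.5653 0.0512]
-0.108 [0.5548 0.5659 0.0507]
top plate 532 [514.9 153.3] [81.  87.2] 8.5 0.006
top notch 65 [526.7 130.2] [37.3 12.1] 7.4 0.051
top notch 106 [508.2 206.1] [56.5 12.3] 7.4 0.0505
top notch 26 [496.5 125.2] [13.5 10. ] 4.7 0.0622
30.575
```

View pics/w78.png

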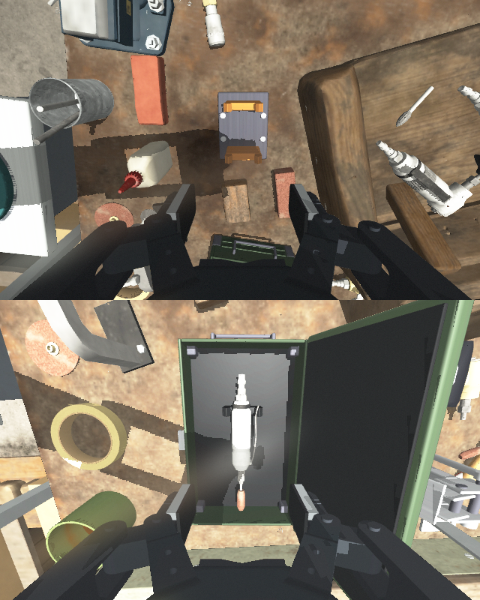

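The notches lie at (510,203) and (520,126) mm, so the seat is at about (0.514, 0.165) with a yaw of 7.4°. The barrel middle is at about (0.556, -0.184). Now I'll grasp and place it.

```bash
python3 - <<'E'
from h import *
g=np.array([.556,-.184,.024]); a=np.radians(-3.2); r=best(a,g+[0,0,.15])
y=R.from_rotvec(r).as_matrix()[:,1]; a=np.arctan2(y[1],y[0]); rp=down(a+np.radians(10.6))
print("ik",ik([.514,.165,.044],rp) is not None)
move_ptp(g+[0,0,.12],r); servo_line(g+[0,0,.03],max_speed=.15); servo_line(g,max_speed=.06); print(current_ee_pos(),current_wrist_force())
gripper_to(.015); print(current_grip_width(),current_grip_force())
servo_line(g+[0,0,.03],max_speed=.08); print(current_grip_width(),current_wrist_force(),current_ft_torque())
servo_line(g+[0,0,.13],max_speed=.15)
t=np.array([.514,.165,.044]); servo_line([.514,.165,.154],rp,max_speed=.2); hold(.2); print(current_grip_width(),current_wrist_force(),current_clock())
s,ee=look("w9"); W=cloud(s,ee)
E
```

```text
ik True
[ 0.55587632 -0.18394668  0.02364095] [1.74117351 0.75018641 0.48143323]
0.025617792022964953 58.95556433242746
0.025361963708458342 [-0.44009845 -0.41865712 -3.81232323] [0.01919216 0.07215208 0.03385494]
0.02501065498138453 [ 0.59372171 -0.06242898 -3.72387364] 36.2417
```

View pics/w9.png

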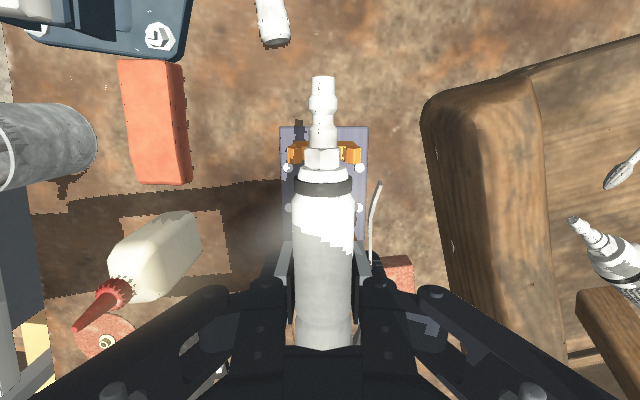

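The grinder is in hand and aligned over the rest, with the far notch at (323,152) centred on the tool's axis. Next I'll lower it.

```bash
python3 - <<'E'
from h import *
t=np.array([.514,.165,.0]); servo_line(t+[0,0,.065],max_speed=.15); print(current_grip_width(),current_wrist_force())
for z in np.arange(.060,.034,-.003):
    servo_line(t+[0,0,z],max_speed=.05); f=np.array(current_wrist_force()); print(round(z,3),np.round(f,1),round(current_grip_width(),4))
    if f[2]>3: break
gripper_to(.05); hold(.3); p=np.array(current_ee_pos()); servo_line(p+[0,0,.2],max_speed=.15); hold(.1)
s,ee=look("w10"); W=cloud(s,ee); z=W[...,2]; m=(abs(W[...,0]-.514)<.1)&(abs(W[...,1]-.165)<.14)
rect(W,m&(z>.066)&(z<.09),"barrel",100); rect(W,m&(z>.057)&(z<.09),"tool",100)
b=m&(z>.066); P=W[b]; 
for y0 in(.12,.14,.16,.18,.2): 
    k=P[abs(P[:,1]-y0)<.004]; print(y0,len(k),np.round(k[:,0].mean(),4) if len(k) else'',np.round(np.percentile(k[:,2],95),4) if len(k) else '')
print(current_clock())
E
```

```text
0.024962467065838812 [ 1.19238935  0.41332506 -3.04204164]
0.06 [ 0.8  0.3 -3.1] 0.0251
0.057 [-0.8  0.2 -3.4] 0.025
0.054 [ 0.6 -0.8 -3. ] 0.0254
0.051 [ 0.3 -0.1 -3.4] 0.0248
0.048 [-0.1  0.5 -3. ] 0.0253
0.045 [-0.7 -1.2 -3. ] 0.0248
0.042 [-5.7 -0.9  9.7] 0.0253
barrel 2677 [515.5 171.5] [ 28.4 156.1] 6.8 0.0742
barrel 689 [607.8 235.3] [12.  47.2] 1.1 0.0786
barrel 268 [527.7  65.9] [11.6 34.3] 7.6 0.069
tool 3212 [524.  149.9] [ 41.  201.5] 8.1 0.0729
tool 933 [607.1 234.6] [13.7 53. ] 0.0 0.0747
tool 130 [488.2 200.8] [10.4 11.5] 6.3 0.0648
tool 136 [532.5 206.2] [10.6 12.2] 8.5 0.0648
tool 116 [497.3 123.3] [10.1 12.3] 6.6 0.0645
0.12 106 0.5163 0.0756
0.14 193 0.5189 0.0776
0.16 3196 0.4988 0.3223
0.18 14949 0.5264 0.3361
0.2 255 0.5099 0.0778
41.0833
```

View pics/w10.png

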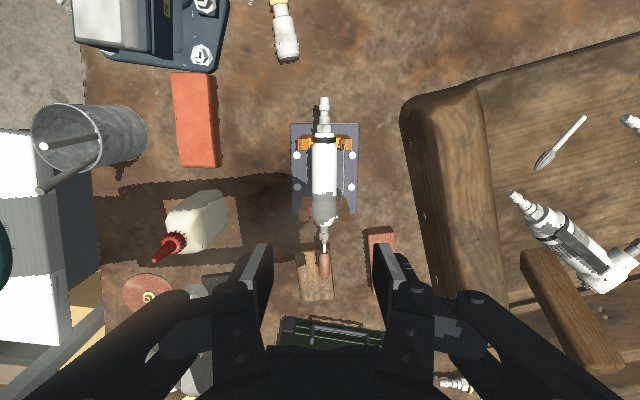

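The grinder sits level in both notches (tool at (323,175)). Its top is at 77.8 mm and its middle is within about 3 mm of the seat. I'll check the lid quickly, then hand in.

```bash
python3 - <<'E'
from h import *
s=snapshot("scene"); W=cloud(s).reshape(-1,3); k=W[(W[:,0]>.61)&(W[:,0]<.73)&(W[:,1]>-.3)&(W[:,1]<-.07)&(W[:,2]>.1)]
print(len(k),np.round(np.percentile(k,[5,50,95],axis=0),3))
if len(k)>200 and np.percentile(k[:,2],95)>.18: print(hand_in(),current_clock())
E
```

```text
2187 [[ 0.642 -0.287  0.114]
 [ 0.673 -0.197  0.196]
 [ 0.72  -0.091  0.222]]
the job is handed in; nothing more can be done
the job is handed in; nothing more can be done
```

The job is handed in: at my last look the block was on the bench, the latch was thrown, the lid stood open and the grinder lay level in both notches, its middle about 3 mm from the seat, but I have not seen the verdict.

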